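# Drive out a stuck rotor pin and take off the worn roller

### The job

The worn roller of the pump rotor on the service stand has to come off. Take the drift punch from its hole in the tool block, put its tip into the worn roller's hole in the upper arm and drive the stuck axle pin down until you feel it bottom on the stand's base, pressing firmly but never forcing it; put the drift back upright in the hole it came from, then draw the freed roller out from between the arms and stand it on its end in the steel dish, leaving everything else where it is.

Things in the scene. Friction and masses are not known exactly. Their poses are not given: they have to be found in the camera images.
- stand: Service stand, fixed to the worktop: round dark steel base 140 mm wide, 9 mm thick, with a post that carries a three-arm pump rotor. Origin: centre of the underside, on the rotor's axis; z up. The worn roller's arms point along -x of this frame (towards the robot, give or take 0.5 rad); the other arms, 120 degrees to either side, carry sound, thicker rollers (40 mm).
- rotor_top (a point): Top of the rotor's hub nut, on its axis, 122 mm above the worktop. The rotor: upper and lower aluminium arms 22 mm wide, reaching 64 mm from the axis, with rollers between; lower arms fill heights 56 to 64 mm, upper arms 100 to 108 mm. It turns stiffly about 5 degrees either way on the post (slack).
- hole_about (a point): Where the worn roller's pin hole would be without slack: top face of the upper arm, 55 mm from the rotor's axis; axes as the stand's. The true hole, 6.5 mm wide, straight through the arm, lies up to 4.7 mm from here along +y or -y: feel for it, touching down slowly (20 mm/s or less). The axle pin's plain top end (6 mm) is 3 to 5 mm down in it. The face feels solid, the pin yields at about 9 N.
- under_pin (a point): Base plate's top face below the pin. The pin's head is under the lower arm, so it leaves only downward. Tight: about 9 N moves it slowly, 1 N more per 12 mm/s. After some 4 cm the head bottoms here, a firm stop; only then is its top surely below the roller. Keep the drift's push on pin or rotor under 35 N; a rise to 14 to 18 N tells the stop.
- roller_centre (a point): Worn roller's centre, half-way up: a loose white plastic sleeve, 36 mm wide, 34.5 mm tall (1.5 mm less than the gap between the arms), z upright, held only by the pin. Its bush is gone: bore 16 mm, so it does not show exactly where the pin is. It shows 2 to 12 mm past the arm on each side, to be gripped from above; once free it slides out along the arm, away from the stand's axis.
- drift_grip (a point): Middle of the drift punch's dark knurled body (14 mm thick, 84 mm long), the place to grip it, 94 mm above its tip and 42 mm below its top. A loose steel tool of about 0.1 kg that stands tip down in the tool block, its shoulder resting on the block; z runs from the tip up through the body. It is the taller, thinner of the two punches there.
- drift_tip (a point): Flat lower end of the same drift punch: end of its straight nose, 5 mm thick and 52 mm long; z runs up along the tool.
- drift_hole (a point): Mouth of the drift's hole, in the top face of the tool block: a fixed plywood block 56 x 130 x 58 mm. Hole 10 mm wide, straight down through the block. The block's long side runs along this point's y; the other punch's hole lies 80 mm towards -y, and the punch in it (17 mm thick, standing 50 mm above the block) is stuck fast there.
- dish: Empty round stainless steel dish, fixed, 180 mm across, rim 20 mm high; flat floor about 150 mm across, 2 mm above the worktop. Origin: centre of the underside.
- new_roller: New roller, to be left alone: white, 40 mm wide, 35.5 mm tall, standing loose on the worktop. Origin: centre of the underside.
- beaker: Glass beaker, fixed bystander, 99 mm wide, 129 mm tall. Origin: centre of the underside.
- flask: Conical glass flask, fixed bystander, 92 mm wide, 124 mm tall. Origin: centre of the underside.
- marker: Felt pen lying on the worktop, bystander, 135 mm long, 15 mm thick. Origin: middle of the underside, pen along y.
- bung_a: Dark rubber stopper, bystander, 34 mm wide, 22 mm tall. Origin: centre of the underside.
- bung_b: Pale rubber stopper, fixed bystander, 28 mm wide, 12 mm tall. Origin: centre of the underside.
- clip: Small plastic tubing joint, fixed bystander, 74 mm long, 12 mm tall. Origin: centre of the underside.
Not all that is in view belongs to the job. There is more than one size of the dish; the one meant has the size given above. What is shaped like the part that bears roller_centre but pink is not meant.

How it is judged (in metres and radians):
On the way, in this order (a step that is already met when the one before it is completed fails the run):
1. the drift, through the upper arm's hole, has driven the pin down until it bottoms: drift tip at the worn roller's place, at least 1.5 mm below its underside (z of drift_tip in the frame of stand below 0.0625 m and x of drift_tip in the frame of stand between -0.062 and -0.048 m and y of drift_tip in the frame of stand between -0.008 and 0.008 m), for 0.1 s.
2. the drift is back upright in its hole, shoulder on the block (horizontal distance between drift_tip and drift_hole below 0.007 m and z of drift_tip in the frame of drift_hole below -0.049 m and angle between drift_grip's own z axis and vertical below 0.1 rad), for 0.2 s.
At the end, for the whole second after the job is handed in: the worn roller stands on its end at rest in the dish (centre within 60 mm of the dish's, tilt under 0.15 rad, on its floor), and the drift stands back in its own hole, shoulder on the block (within 3 mm), tilt under 0.1 rad (all of step 2 and horizontal distance between roller_centre and dish below 0.06 m and z of roller_centre in the frame of dish below 0.024 m and angle between roller_centre's own z axis and vertical below 0.15 rad and linear speed of worn_roller below 0.02 m/s); the robot touches nothing.
It fails at once if the drift is forced: more than 35 N against rotor, pin or stand (contact force between drift and stand above 35 N).
It fails at once if a bystander is shifted by more than 30 mm (distance of any of new_roller, marker, bung_a from where it was at the start of the episode above 0.03 m).
It also fails if it takes over 72 s, if anything falls off the work surface, if the arm or the gripper's body presses on something with over 40 N, if the wrist force passes 120 N, or if a joint passes its speed limit or range.

### The arm

A 6-joint arm with a two-finger parallel gripper is mounted at the origin on a cart in front of the work surface, level with it; the furniture and walls round the work are solid. World frame = base frame: x ahead of the robot, y to its left, z up, the work surface at z = 0. Lengths are in mm, angles in rad, forces in N, time in s.
With the tool pointing down it reaches from about 275 to 750 mm from the base axis. Payload 10.2 kg.
Tool frame: the origin (TCP) lies between the finger pads; the fingertips stand 22 mm ahead of it and the grasp point (between the pads) lies 3 mm ahead of it (ctrl.nose_length is the distance from the TCP to the fingertips, in mm); y points along the fingers, z is the direction in which the jaws open and shut, and the axes are right-handed (so a half turn about y gives the same grasp; the last joint's range is limited). The gripper opens to 85 mm and grips with 20 to 120 N. Pads are 22 mm wide; open, the fingers measure 114 mm over their backs; the gripper's body (76 mm by 85 mm) begins 54 mm behind the grasp point. The pads swing forward as they close: fully open they stand 13 mm farther back than shut.
Start: joints at [-1.323, 0.313, 1.498, -0, 1.331, -0.223], TCP at [238.129, -467.895, 214.494] pointing down, gripper open.
Joint ranges: [-2.94, 2.94], [-0.97, 2.17], [0.19, 2.56], [-1.23, 4.37], [0.02, 3.11], [-2.88, 2.88]. Speed limits (rad/s): [2.39, 2.39, 3.01, 3.14, 3.14, 3.14].

### API

Orientations are given as a unit quaternion [w, x, y, z].
In Python, from rig import ctrl, eyes, models gives the robot as it stands.
- The arm moves only by the shell command python3 -m crank 'ROWS' [FORCE]. ROWS is JSON, a list of rows, each an object with "dp": the shift along the tool's x, y, z in mm, a list of three; "roll": the turn about the tool's y in rad; "gripper": the closure in counts, from 0 (fully open) to 255 (shut). A call has 1 to 10 rows; each row is the pose to reach, as a shift and turn from the pose commanded when the call began, along the tool's axes at that moment; what a row does not reach only later rows make up. A row lasts 1/12 s, in which the tool goes at most 41.7 mm and 7.16 degrees, less where a joint would pass 70% of its speed; a pose out of reach is approached as far as the arm can. A call with a gripper value outside its range is refused whole. The fingers move at their own pace and stop on an object; FORCE is the grip in N (left out, the last holds). Time passes only in rows, so rows that repeat a pose let the fingers close. It gives the time, the measured TCP pose, the force and the opening at its end, in the units of the state.
- ctrl.sense(): the state, without advancing time (a new reading comes with each control period).
- eyes.capture(name): name is "side" or "top" or "wrist"; returns a dict with "color" (384x512x3 uint8, red, green, blue), "fx", "fy", "cx", "cy" (pixels), "distortion" ([k1, k2, p1, p2, k3] as OpenCV has them; the pictures are not rectified), "R" (3x3) and "t" (3): a world point X has camera coordinates R X + t. Camera axes: x right, y down, z forward; pixel columns grow to the right and rows downward; lengths in mm; the calibration is good to about 2 mm. A picture is of the moment at which its call begins. There is no depth.
- ctrl.finish_job(): hands the job in, once; it reports no verdict.
Trained networks look in a picture, given as the dict that the camera call returned (one of the last four; its "shot" number tells which), for a name from the list of things; names that differ only in an ending like _2 or _b are one class to them, and where a whole thing is asked for, a point or a joint stands for the part that bears it (a point fixed in the world has none). Each returns a list of dicts, best first, with "confidence" (0 to 1); they miss things now and then, are a little off and sometimes report something else, mostly with a low value. They report only what shows in the picture. A call takes as long as a camera call. They do not tell look-alikes from the thing itself.
- models.spot_in(picture, label): "extent" ([centre column, centre row, width, height] in pixels, round what is visible of it).
- models.spot_point(picture, label): "centre" ([column, row] in pixels: a listed point, or the origin of a listed thing).
The state is a dict: "time_s": time; "joints": joint angles; "dq": joint speeds; "tau": joint torques, N m; "eef_pos": TCP position; "ee_rot": TCP orientation; "force": force on the tool from outside, world axes, zero at the start; "wrist_torque": the same for the moment, N m; "grip_width": opening from 0.0 (shut) to 1.0 (fully open).
Only numpy, scipy, OpenCV 4.12 (cv2) and the standard library are available. Lean on these libraries where they do the work, as an engineer would, in place of code of your own. Each camera call takes 0.05 s, during which the arm holds its last target. There are 200 camera calls.

## Working session

There is one attempt and no reset: what is moved stays moved. The work goes in short steps, Python scripts to look and compute and a shell command to move; the robot and the scene stay as the last step left them, time stands still between calls to the robot, and variables do not carry over. Pictures are saved under pics/ and viewed, about 8 in all and at most 12, crops included, and the job is handed in when it is done.

```bash
ls; mkdir -p pics
cat > h.py <<'E'
from rig import ctrl, eyes, models
import numpy as np, cv2
from scipy.spatial.transform import Rotation as Rn
def K(p): return np.array([[p['fx'],0,p['cx']],[0,p['fy'],p['cy']],[0,0,1.]])
def ray(p,uv):
    n=cv2.undistortPoints(np.array([[uv]],float),K(p),np.array(p['distortion'],float))[0,0]
    R=np.array(p['R']);t=np.array(p['t']); return -R.T@t, R.T@np.array([n[0],n[1],1.])
def atz(p,uv,z):
    c,d=ray(p,uv); return c+d*(z-c[2])/d[2]
def tri(l):
    A=np.zeros((3,3));b=np.zeros(3)
    for p,uv in l:
        c,d=ray(p,uv);d=d/np.linalg.norm(d);M=np.eye(3)-np.outer(d,d);A+=M;b+=M@c
    x=np.linalg.solve(A,b); return x
def proj(p,X):
    R=np.array(p['R']);t=np.array(p['t'])
    return cv2.projectPoints(np.array([X],float),cv2.Rodrigues(R)[0],t,K(p),np.array(p['distortion'],float))[0][0,0]
def save(p,n,crop=None,s=1):
    im=p['color'][:,:,::-1]
    if crop: im=im[crop[1]:crop[3],crop[0]:crop[2]]
    cv2.imwrite('pics/'+n,cv2.resize(im,None,fx=s,fy=s,interpolation=cv2.INTER_CUBIC))
E
python3 - <<'E'
from h import *
s=ctrl.sense(); print(s)
P={}
R={}
names="stand rotor_top hole_about under_pin roller_centre drift_grip drift_tip drift_hole dish new_roller beaker flask marker bung_a".split()
Z=dict(stand=0,rotor_top=122,hole_about=108,under_pin=9,roller_centre=82,drift_hole=58,dish=0,new_roller=0,drift_grip=100,marker=0,bung_a=0)
for c in ["side","top"]:
    p=eyes.capture(c);P[c]=p
    C,_=ray(p,(256,192));print(c,C.round())
    for n in names:
        r=models.spot_point(p,n)
        for q in r[:3]:
            print(c,n,np.round(q['centre'],1),round(q['confidence'],2),atz(p,q['centre'],Z.get(n,0)).round(1))
        if r: R.setdefault(n,[]).append((p,r[0]['centre']))
for n in R:
    if len(R[n])==2: print(n,tri(R[n]).round(1))
p=P
im=np.hstack([P['side']['color'],P['top']['color']])[:,:,::-1]
cv2.imwrite('pics/side.png',cv2.resize(P['side']['color'][:,:,::-1],None,fx=1.5,fy=1.5))
cv2.imwrite('pics/top.png',cv2.resize(P['top']['color'][:,:,::-1],None,fx=1.5,fy=1.5))
E
```

```text
pics
{'time_s': 0.0, 'joints': array([-1.32337272e+00,  3.13456138e-01,  1.49848231e+00,  3.51503154e-05,
        1.33098217e+00, -2.23433350e-01]), 'dq': array([ 1.93362745e-03, -9.37451330e-04, -1.50381193e-04, -1.38899287e-03,
        4.26140982e-05, -1.09799380e-04]), 'tau': array([-2.80814471e-03, -4.12271154e+01, -2.59743297e+01, -3.16553951e-04,
        4.14240683e-03,  5.60878277e-08]), 'eef_pos': array([ 238.07574886, -467.59105288,  213.9149234 ]), 'ee_rot': array([ 0.16494301, -0.16493014,  0.68807103, -0.6871318 ]), 'force': array([ 0.35093501,  0.32237839, -0.50279416]), 'wrist_torque': array([-0.05931317,  0.00508756, -0.01684955]), 'grip_width': 1.0016468104061782}
side [ 307. -790.  597.]
side stand [296.1 238.4] 0.95 [587.4 -39.2   0. ]
side rotor_top [297.2 200.3] 0.68 [584.8 -45.7 122. ]
side hole_about [276.8 207.6] 0.93 [533.1 -42.2 108. ]
side under_pin [275.9 240.5] 0.87 [530.  -44.1   9. ]
side under_pin [276.4 208.3] 0.19 [576.7 105.9   9. ]
side roller_centre [236.4 220.8] 0.75 [431.9 -32.5  82. ]
side roller_centre [278.7 217.3] 0.73 [536.5 -47.4  82. ]
sid
[... 1615 characters left out ...]
 0. ]
top beaker [321.  125.9] 0.85 [ 767.9 -129.2    0. ]
top flask [250.  130.6] 0.8 [752.9 106.    0. ]
top marker [307.5 253.5] 0.51 [350.5 -76.    0. ]
top bung_a [343.9 151.8] 0.47 [ 680.3 -202.6    0. ]
top bung_a [231.  245.3] 0.43 [378.1 168.6   0. ]
top bung_a [320.2 125.4] 0.33 [ 769.6 -126.6    0. ]
stand [589.6 -34.6  -3.6]
rotor_top [582.5 -53.  126.6]
hole_about [532.5 -39.2 106. ]
under_pin [530.6 -40.9   6.5]
roller_centre [418.4 157.4 -38.7]
drift_grip [ 539.  -238.4   97.9]
drift_hole [ 543.6 -240.8   51.9]
dish [482.1 249.3 115.5]
new_roller [371.5 110.5  -4.2]
beaker [ 770.4 -130.5   -3.1]
flask [753.6 106.6  -8.7]
marker [356.6 -78.1  -9.1]
bung_a [ 683.7 -204.1   -0.9]
```

View pics/side.png

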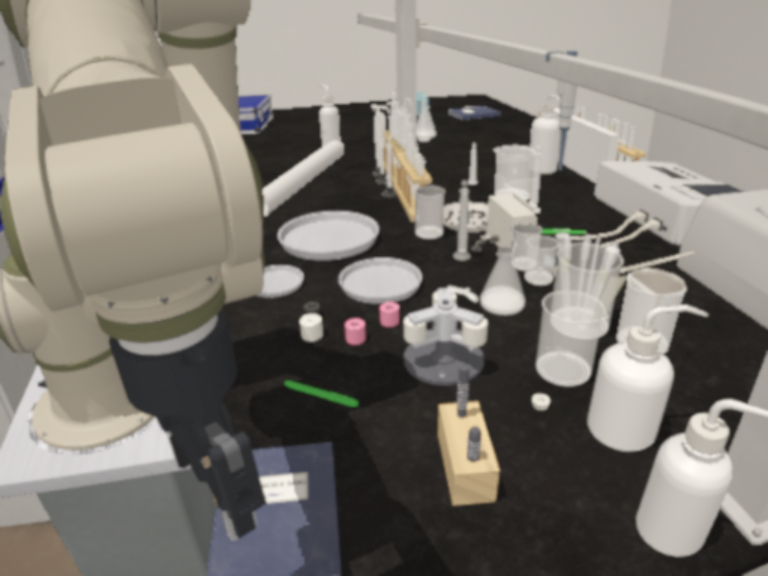

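View pics/top.png

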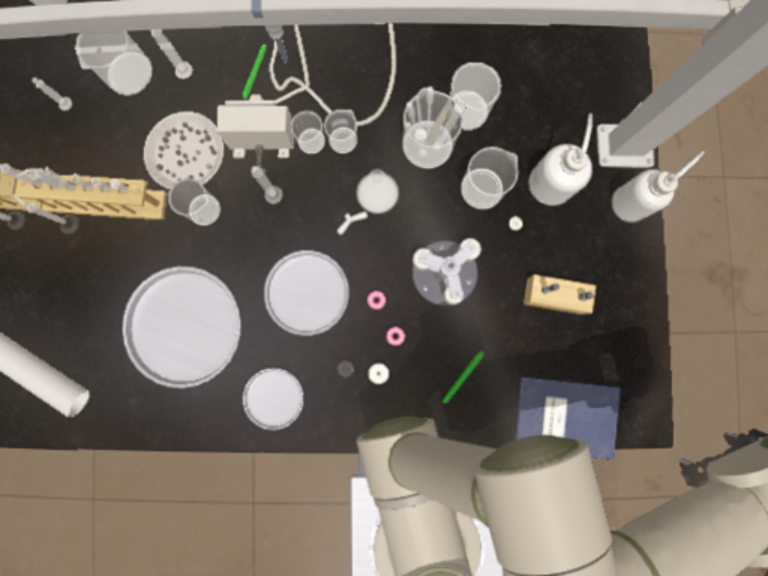

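The side view shows the stand at about (445,335) and the block at (467,450), with the taller drift at its far end (462,390). In the top view the middle dish at (305,292) is about 57 px wide (181 mm), so it is the one meant. The pink rollers are decoys, and the worn roller sits on the rotor arm at (453,295).

```bash
cat >> h.py <<'E'
def Rt(s=None):
    s=s or ctrl.sense(); q=s['ee_rot']; return Rn.from_quat([q[1],q[2],q[3],q[0]]).as_matrix()
def todp(target,s=None):
    s=s or ctrl.sense(); return (Rt(s).T@(np.array(target)-s['eef_pos'])).round(1)
E
python3 - <<'E'
from h import *
s=ctrl.sense(); print(Rt(s).round(3))
print('dp to above drift, 250', todp([539,-239,250]))
p=eyes.capture('wrist'); C,d=ray(p,(256,192)); print('cam',C,d, 'in tool', Rt(s).T@(C-s['eef_pos']), p['fx'])
t=eyes.capture('top');si=eyes.capture('side')
for q in models.spot_in(t,'dish'): 
    e=q['extent'];print('top dish',np.round(e,1),q['confidence'], [atz(t,(e[0]+a*e[2]/2,e[1]),20).round(0)[:2] for a in(-1,0,1)])
for q in models.spot_in(si,'dish'): 
    e=q['extent'];print('side dish',np.round(e,1),q['confidence'], atz(si,e[:2],15).round(0)[:2])
for n in ['drift_grip','drift_tip','drift_hole','stand','roller_centre']:
  for p,k in((t,'top'),(si,'side')):
    for q in models.spot_in(p,n)[:4]: print(k,n,np.round(q['extent'],1),round(q['confidence'],2))
E
```

```text
[[-0.891 -0.     0.454]
 [-0.454 -0.    -0.891]
 [ 0.    -1.     0.   ]]
dp to above drift, 250 [-372.   -35.5  -67.5]
cam [ 310.77423833 -429.72609582  373.06559179] [-0.27788937 -0.14826014 -0.9491498 ] in tool [ -82.04747228 -158.57073084   -1.07027317] 299.14300827915304
top dish [204.3 196.1  54.6  53.6] 0.92 [array([535., 340.]), array([535., 253.]), array([534., 165.])]
top dish [120.3 218.   73.7  83.2] 0.63 [array([466., 646.]), array([466., 523.]), array([466., 403.])]
top dish [180.8 266.5  37.3  43. ] 0.55 [array([313., 385.]), array([313., 326.]), array([313., 267.])]
side dish [253.  189.7  50.2  32.7] 0.89 [535. 225.]
side dish [221.5 159.2  62.6  32.3] 0.77 [476. 489.]
side dish [188.3 188.7  30.8  22.6] 0.7 [334. 293.]
top drift_grip [366.1 193.8  14.9   6.5] 0.61
top drift_grip [252.8 127.   25.8  33.4] 0.51
side drift_grip [311.9 259.7   1.5  39.4] 0.5
top drift_tip [367.5 191.2  12.3   5.6] 0.63
side drift_tip [308.8 258.8   9.   37.1] 0.52
side drift_tip [333.5 189.1  34.7  44.5] 0.21
top drift_hole [371.4 197.5  47.   29. ] 0.74
side drift_hole [311.6 304.1  45.5  69.1] 0.63
top stand [295.4 180.9  40.9  45.1] 0.95
side stand [294.1 221.4  52.1  60.6] 0.79
top roller_centre [251.  203.3  13.8  15.7] 0.53
top roller_centre [265.  223.1  11.6  14.2] 0.48
top roller_centre [300.8 197.2   5.5  12.5] 0.46
side roller_centre [278.8 220.7  15.1  19.4] 0.51
side roller_centre [236.2 220.5  15.7  18. ] 0.5
```

```bash
python3 -m crank '[{"dp":[-35,-35,-6],"roll":0.1,"gripper":0},{"dp":[-74,-35,-13],"roll":0.2,"gripper":0},{"dp":[-113,-35,-20],"roll":0.3,"gripper":0},{"dp":[-152,-35,-27],"roll":0.4,"gripper":0},{"dp":[-191,-35,-34],"roll":0.5,"gripper":0},{"dp":[-230,-35,-41],"roll":0.58,"gripper":0},{"dp":[-269,-35,-48],"roll":0.58,"gripper":0},{"dp":[-308,-35,-55],"roll":0.58,"gripper":0},{"dp":[-345,-35,-62],"roll":0.58,"gripper":0},{"dp":[-372,-35,-67],"roll":0.58,"gripper":0}]'; python3 -m crank '[{"dp":[0,0,0],"roll":0,"gripper":0},{"dp":[0,0,0],"roll":0,"gripper":0},{"dp":[0,0,0],"roll":0,"gripper":0}]'
cat > look.py <<'E'
from h import *
import sys
s=ctrl.sense(); print(s['eef_pos'].round(1),Rt(s).round(3).tolist(),s['joints'].round(2),s['time_s'])
Z=dict(stand=0,rotor_top=122,hole_about=108,under_pin=9,roller_centre=82,drift_hole=58,dish=0,drift_grip=100,drift_tip=6)
P={c:eyes.capture(c) for c in ('side','top','wrist')}
for n in sys.argv[2:]:
    L=[]
    for c in P:
        for q in models.spot_point(P[c],n)[:2]:
            print(c,n,np.round(q['centre'],1),round(q['confidence'],2),atz(P[c],q['centre'],Z.get(n,0)).round(1)[:2])
save(P['wrist'],sys.argv[1],None,1.5)
E
python3 look.py w1.png drift_grip drift_hole rotor_top hole_about roller_centre stand under_pin
```

```text
time_s: 3.08
eef_pos: [541.2, -237.1, 249.4]
ee_rot: [-0.038, 0.038, 0.706, -0.706]
force: [0.3, -0.1, 0.3]
grip_width: 1.005
time_s: 3.33
eef_pos: [538.9, -239.8, 249.4]
ee_rot: [0.039, -0.038, -0.706, 0.706]
force: [-0.5, -0.0, -0.2]
grip_width: 0.999
[ 538.9 -239.8  249.4] [[-0.994, -0.0, -0.109], [0.109, -0.0, -0.994], [0.0, -1.0, 0.0]] [-0.62  0.44  1.23 -0.    1.47  1.06] 3.3333
side drift_grip [309.4 259.5] 0.51 [ 542.6 -240.6]
top drift_grip [364.8 192.3] 0.43 [ 536.4 -237.5]
wrist drift_grip [255.7 175. ] 0.94 [ 536.7 -241.2]
side drift_hole [305.3 276. ] 0.86 [ 535.1 -241.6]
top drift_hole [361.  192.4] 0.58 [ 540.2 -238. ]
wrist drift_hole [262.5 166.5] 0.67 [ 535.  -249.4]
wrist drift_hole [ 22.7 277.1] 0.35 [412.4 110.6]
side rotor_top [294.5 196.1] 0.68 [585.2 -24.3]
side rotor_top [311.8 254.9] 0.34 [ 541.7 -253.1]
top rotor_top [301.4 176.1] 0.85 [583.  -45.2]
side hole_about [278.1 208. ] 0.8 [535.6 -44.9]
top hole_about [300.9 194.3] 0.92 [530.8 -44.5]
wrist hole_about [ 86.1 204. ] 0.78 [527.2 -53.1]
side roller_centre [234.8 220.7] 0.68 [428.2 -31. ]
side roller_centre [274.4 216.6] 0.55 [527.1 -41.3]
top roller_centre [303.9 192.6] 0.57 [538.3 -56.9]
top roller_centre [262.1 225.1] 0.53 [441.2  70.2]
wrist roller_centre [ 94.5 196.2] 0.91 [527.6 -49.3]
wrist roller_centre [ 15.9 192.4] 0.7 [543.3  48.7]
side stand [297.5 240.7] 0.97 [587.6 -49.7]
side stand [274.2 217.8] 0.21 [559.9  72.1]
top stand [294.1 177.8] 0.68 [594.8 -36.7]
top stand [230.6 247.1] 0.39 [372.3 169.9]
wrist stand [109.3 140.3] 0.59 [581.9 -43.1]
side under_pin [277.9 242. ] 0.72 [533.1 -51.7]
top under_pin [298.2 196.9] 0.8 [531.6 -48. ]
wrist under_pin [121.5 180.3] 0.95 [525.8 -50.6]
```

View pics/w1.png

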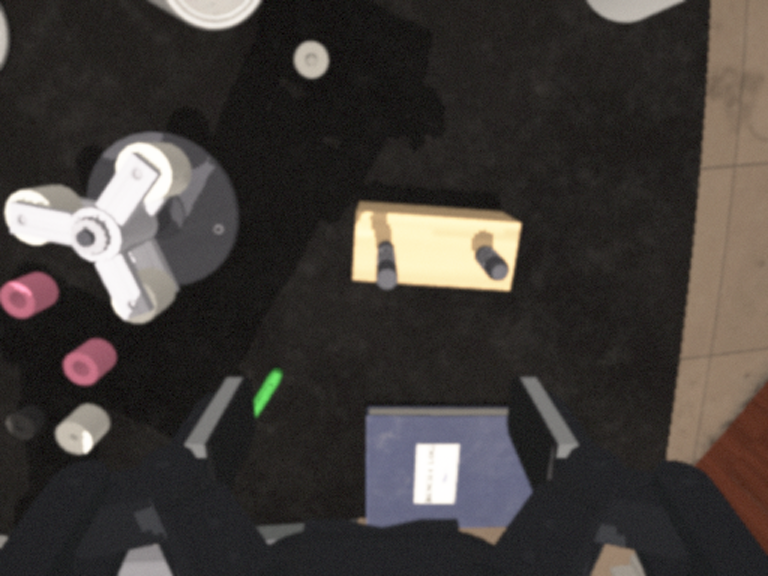

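The wrist view shows the drift standing at the left of the block, its foot at about (386,245) and its top end at (388,280), between the open fingers. The rotor hub is at (90,237), and the worn arm reaches to about (143,300).

Run:
```python
from h import *
p=eyes.capture('wrist')
f=lambda u,v,z:print((u,v,z),atz(p,(u/1.5,v/1.5),z).round(1))
f(388,280,142);f(386,246,58);f(92,237,122);f(141,300,108)
im=p['color']; c=cv2.resize(im[110:215,200:360,::-1],None,fx=4.5,fy=4.5,interpolation=cv2.INTER_CUBIC)
d=cv2.resize(im[80:220,0:170,::-1],None,fx=4,fy=4,interpolation=cv2.INTER_CUBIC)
cv2.imwrite('pics/c1.png',cv2.resize(d,None,fx=1,fy=1))
for n,z in(('drift_grip',100),('drift_hole',58),('roller_centre',82),('hole_about',108),('rotor_top',122),('under_pin',9),('drift_tip',6)):
    for q in models.spot_point(p,n)[:2]: print(n,np.round(q['centre'],1),round(q['confidence'],2),atz(p,q['centre'],z).round(1))
for q in models.spot_in(p,'drift_grip')[:2]: print(q)
```

```text
(388, 280, 142) [ 537.2 -242.9  142. ]
(386, 246, 58) [ 539.4 -242.7   58. ]
(92, 237, 122) [582.6 -49.7 122. ]
(141, 300, 108) [531.2 -62.6 108. ]
drift_grip [261.7 175.2] 0.94 [ 536.5 -246.6  100. ]
drift_hole [261.2 165.3] 0.57 [ 537.3 -247.2   58. ]
roller_centre [ 16.  195.7] 0.8 [539.6  50.9  82. ]
roller_centre [ 62.2 243.4] 0.79 [471.3  12.1  82. ]
hole_about [ 85.1 202.2] 0.83 [529.8 -51.8 108. ]
rotor_top [ 54.3 158.5] 0.88 [583.  -42.1 122. ]
under_pin [123.8 179.9] 0.91 [526.4 -53.2   9. ]
under_pin [261.6 168.8] 0.25 [ 520.7 -247.1    9. ]
{'extent': [258.4, 174.8, 19.7, 28.8], 'confidence': 0.97}
```

```bash
python3 -m crank '[{"dp":[1,0,2],"roll":0,"gripper":0},{"dp":[1,30,2],"roll":0,"gripper":0},{"dp":[1,60,2],"roll":0,"gripper":0},{"dp":[1,90,2],"roll":0,"gripper":0},{"dp":[1,115,2],"roll":0,"gripper":0},{"dp":[1,135,2],"roll":0,"gripper":0},{"dp":[1,146,2],"roll":0,"gripper":0},{"dp":[1,146,2],"roll":0,"gripper":0},{"dp":[1,146,2],"roll":0,"gripper":0}]'
python3 - <<'E'
from h import *
for c in('wrist',):
    p=eyes.capture(c); save(p,'w2.png',None,1.2)
    s=ctrl.sense(); print(s['eef_pos'],s['force'])
E
```

```text
time_s: 5.73
eef_pos: [538.3, -241.6, 104.1]
ee_rot: [0.038, -0.039, -0.706, 0.706]
force: [0.1, -0.4, 1.0]
grip_width: 1.003
[ 538.63795998 -241.77716257  104.85500133] [-0.14080356 -0.003003    0.12200553]
```

View pics/w2.png

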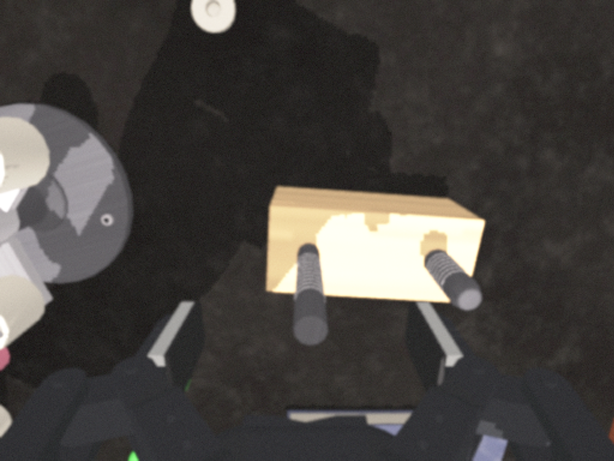

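The drift (column 310) is centred between the fingers (about 175 and 440).

```bash
python3 - <<'E'
from h import *
p=eyes.capture('wrist');s=ctrl.sense()
for u,v,z in((310,331,142),(309,250,58)): print(atz(p,(u/1.2,v/1.2),z).round(1))
print(s['eef_pos'])
for q in models.spot_point(p,'drift_grip')[:2]: print(q, atz(p,q['centre'],100))
E
python3 -m crank '[{"dp":[0,2,0],"roll":0,"gripper":150},{"dp":[0,2,0],"roll":0,"gripper":255},{"dp":[0,2,0],"roll":0,"gripper":255},{"dp":[0,2,0],"roll":0,"gripper":255},{"dp":[0,2,0],"roll":0,"gripper":255},{"dp":[0,2,0],"roll":0,"gripper":255},{"dp":[0,2,0],"roll":0,"gripper":255},{"dp":[0,2,0],"roll":0,"gripper":255},{"dp":[0,2,0],"roll":0,"gripper":255},{"dp":[0,2,0],"roll":0,"gripper":255}]' 100
```

```text
[ 537.6 -243.   142. ]
[ 539.1 -243.8   58. ]
[ 538.72624863 -241.8534857   105.08407501]
time_s: 6.72
eef_pos: [538.2, -241.4, 101.7]
ee_rot: [0.038, -0.039, -0.706, 0.706]
force: [0.4, 0.7, 3.8]
grip_width: 0.128
```

```bash
python3 -m crank '[{"dp":[0,-3,0],"roll":0,"gripper":255},{"dp":[0,-10,0],"roll":0,"gripper":255},{"dp":[0,-30,0],"roll":0,"gripper":255},{"dp":[0,-55,0],"roll":0,"gripper":255},{"dp":[0,-80,0],"roll":0,"gripper":255},{"dp":[0,-105,0],"roll":0,"gripper":255},{"dp":[0,-125,0],"roll":0,"gripper":255},{"dp":[0,-137,0],"roll":0,"gripper":255},{"dp":[0,-137,0],"roll":0,"gripper":255},{"dp":[0,-137,0],"roll":0,"gripper":255}]'
python3 - <<'E'
from h import *
s=ctrl.sense();print(s['eef_pos'],s['force'],s['grip_width'])
p=eyes.capture('wrist');q=eyes.capture('side')
cv2.imwrite('pics/w3.png',np.vstack([cv2.resize(p['color'][:,:,::-1],None,fx=1.1,fy=1.1)[150:],cv2.resize(q['color'][180:300,220:420,::-1],(563,337))]))
for k,P in(('w',p),('s',q)):
  for n,z in(('drift_tip',s['eef_pos'][2]-97),('drift_grip',s['eef_pos'][2]-3),('drift_hole',58),('hole_about',108),('rotor_top',122),('under_pin',9),('roller_centre',82),('stand',0)):
    for r in models.spot_point(P,n)[:1]: print(k,n,np.round(r['centre'],1),round(r['confidence'],2),atz(P,r['centre'],z).round(1))
E
```

```text
time_s: 7.55
eef_pos: [538.0, -241.3, 238.5]
ee_rot: [0.038, -0.039, -0.706, 0.706]
force: [-0.3, -0.3, -0.3]
grip_width: 0.123
[ 537.99657719 -241.32469491  238.48842885] [-0.31682876 -0.33283053 -0.33215108] 0.12322694543272995
w drift_tip [254.3 188.7] 0.79 [ 537.8 -240.8  141.5]
w drift_grip [255.5 237.1] 0.69 [ 537.3 -241.4  235.5]
w drift_hole [261.4 167.2] 0.91 [ 536.4 -249.1   58. ]
w hole_about [ 75.6 206.6] 0.97 [528.2 -48.9 108. ]
w rotor_top [ 46.4 160.3] 0.83 [582.5 -43.2 122. ]
w under_pin [118.7 180.4] 0.64 [527.9 -53.2   9. ]
w roller_centre [ 91.8 198. ] 0.94 [528.2 -53.4  82. ]
w stand [103.2 141. ] 0.72 [582.3 -41.    0. ]
s drift_tip [309. 244.] 0.81 [ 539.2 -242.   141.5]
s drift_grip [314.5 200.2] 0.75 [ 549.5 -232.8  235.5]
s drift_hole [304.9 272.5] 0.79 [ 538.1 -231.2   58. ]
s hole_about [277.3 206.7] 0.87 [535.5 -38.5 108. ]
s rotor_top [295.9 201.2] 0.75 [580.3 -48.8 122. ]
s roller_centre [258.9 205.7] 0.74 [502.9  20.1  82. ]
s stand [296.7 238.3] 0.63 [589.1 -39.2   0. ]
```

View pics/w3.png

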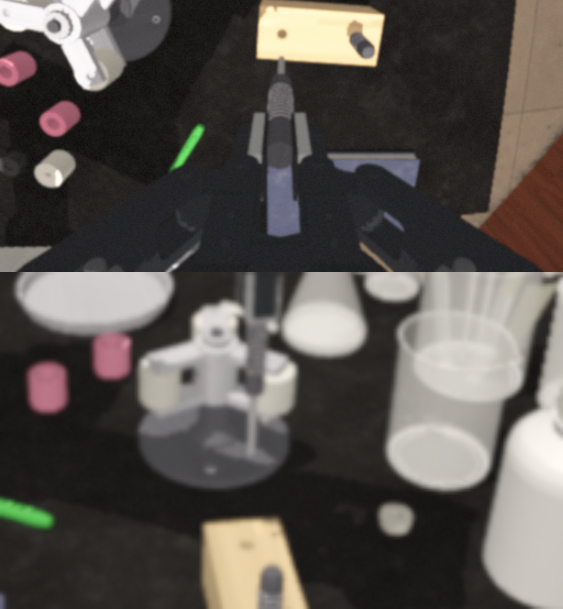

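The drift hangs straight in the jaws. Its empty hole shows at (282,34), just beyond the tip at (281,60). Next I'll move close to the rotor to see the pin hole.

```bash
python3 -m crank '[{"dp":[8,0,-26],"roll":0,"gripper":255},{"dp":[18,0,-62],"roll":0,"gripper":255},{"dp":[28,0,-98],"roll":0,"gripper":255},{"dp":[38,0,-134],"roll":0,"gripper":255},{"dp":[48,0,-165],"roll":0,"gripper":255},{"dp":[54,0,-186],"roll":0,"gripper":255},{"dp":[54,0,-186],"roll":0,"gripper":255},{"dp":[54,0,-186],"roll":0,"gripper":255},{"dp":[54,0,-186],"roll":0,"gripper":255}]'
python3 - <<'E'
from h import *
s=ctrl.sense();print(s['eef_pos'],s['force'],s['grip_width'])
p=eyes.capture('wrist');q=eyes.capture('side');t=eyes.capture('top')
save(p,'w4.png',(130,80,390,260),3)
for k,P in(('w',p),('s',q),('t',t)):
  for n,z in(('drift_tip',s['eef_pos'][2]-97),('hole_about',108),('rotor_top',122),('under_pin',9),('roller_centre',82),('stand',0)):
    for r in models.spot_point(P,n)[:1]: print(k,n,np.round(r['centre'],1),round(r['confidence'],2),atz(P,r['centre'],z).round(1))
E
```

```text
time_s: 9.2
eef_pos: [504.9, -51.2, 238.5]
ee_rot: [0.039, -0.039, -0.706, 0.706]
force: [0.5, -0.7, -0.7]
grip_width: 0.117
[504.86405601 -51.16719887 238.54070334] [ 0.49846695 -0.73445891 -0.71187525] 0.11700186586703318
w drift_tip [255.3 190.5] 0.65 [502.9 -51.4 141.5]
w hole_about [249.3 154.5] 0.97 [529.4 -48.6 108. ]
w rotor_top [236.3  96.3] 0.82 [585.1 -43.6 122. ]
w under_pin [253.  141.4] 0.74 [526.6 -51.6   9. ]
w roller_centre [132.5 160.7] 0.63 [532.   79.1  82. ]
w stand [241.1 100. ] 0.97 [579.5 -42.2   0. ]
s drift_tip [267.9 197.9] 0.44 [509.9 -45.3 141.5]
s hole_about [276.9 210.4] 0.65 [529.6 -54.6 108. ]
s rotor_top [299.6 200.8] 0.89 [589.6 -49.7 122. ]
s under_pin [359.3 271.6] 0.73 [ 680.9 -214.4    9. ]
s roller_centre [234.5 218.4] 0.66 [429.5 -20.7  82. ]
s stand [297.6 239.6] 0.59 [589.5 -45.3   0. ]
t hole_about [304.7 194.6] 0.65 [529.8 -55.7 108. ]
t rotor_top [301.9 174.1] 0.78 [588.9 -46.8 122. ]
t under_pin [297.6 199.6] 0.59 [522.9 -45.9   9. ]
t roller_centre [247.1 202.4] 0.53 [509.6 114.9  82. ]
t stand [295.6 179.2] 0.66 [590.2 -41.6   0. ]
```

View pics/w4.png

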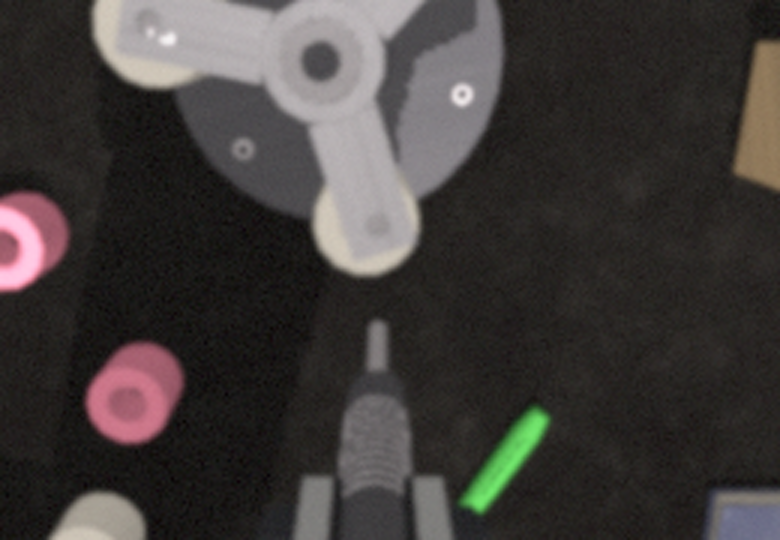

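The pin hole shows at (376,223) in the crop (raw 255.3, 154.3), the drift's tip at (377,322) and the hub at (321,60).

Run:
```python
from h import *
s=ctrl.sense();p=eyes.capture('wrist')
g=lambda u,v:(130+u/3-.33,80+v/3-.33)
hole=atz(p,g(376,223),108);tip=atz(p,g(377,322),s['eef_pos'][2]-97);hub=atz(p,g(321,61),122)
print(hole,tip,hub,np.linalg.norm((hole-hub)[:2]),s['eef_pos'])
print('roller top edges', [atz(p,g(*k),99.).round(1) for k in((313,225),(421,225),(367,277))])
im=p['color'][140:165,240:270].mean(2); print(im[:, ].round().astype(int)[6:22,6:26])
off=(tip-s['eef_pos'])[:2]; tgt=hole[:2]-off; print('target TCP',tgt, 'dp',todp([*tgt,s['eef_pos'][2]-25],s))
```

```text
[529.08768648 -53.47306679 108.        ] [505.91188935 -51.14629838 141.49865315] [581.69621424 -42.87530925 122.        ] 53.665348760617995 [504.63007989 -50.54309716 238.49865315]
roller top edges [array([529. , -32.2,  99. ]), array([525. , -68.3,  99. ]), array([509.1, -48.2,  99. ])]
[[176 178 178 179 178 177 173 172 175 175 170 170 170 173 177 175 173 173
  177 184]
 [175 175 175 178 179 178 174 175 174 172 172 172 172 171 175 175 175 175
  175 182]
 [174 175 176 175 176 174 175 174 172 172 173 168 173 173 174 178 175 175
  175 178]
 [175 176 176 176 177 176 177 173 174 174 169 168 169 172 174 176 172 175
  175 176]
 [174 174 175 176 178 176 175 172 170 166 167 163 165 167 170 174 177 174
  175 175]
 [175 173 176 175 176 174 174 169 167 160 157 160 160 163 168 173 175 173
  173 175]
 [175 173 175 175 176 175 168 165 158 158 156 154 154 160 165 173 175 175
  175 172]
 [175 175 175 173 174 174 165 160 157 159 157 156 154 157 162 170 174 175
  173 170]
 [178 174 173 174 173 169 165 156 159 156 154 153 154 156 163 167 175 176
  174 174]
 [174 176 175 177 173 170 164 156 155 156 153 150 148 151 159 165 173 174
  174 173]
 [174 177 172 175 175 171 166 158 155 151 152 150 151 155 160 166 173 173
  175 173]
 [177 176 175 173 171 174 168 164 159 150 150 156 158 159 165 167 174 175
  174 174]
 [178 176 174 174 173 174 173 169 167 162 158 160 163 163 169 167 170 172
  174 173]
 [179 176 175 176 175 175 173 175 170 165 168 170 168 171 168 168 169 171
  173 174]
 [185 181 176 172 174 175 173 175 174 177 174 172 172 171 170 169 169 174
  175 176]
 [190 183 179 173 173 175 173 173 175 176 174 175 172 175 171 168 172 176
  179 181]]
target TCP [527.80587702 -52.86986557] dp [-23.3  25.   -0.2]
```

Run:
```python
from h import *
s=ctrl.sense();p=eyes.capture('wrist')
im=p['color'].astype(float).mean(2)
w=np.clip(171-im[148:163,249:264],0,None);w[w<4]=0
yy,xx=np.mgrid[148:163,249:264];u,v=(w*xx).sum()/w.sum(),(w*yy).sum()/w.sum()
hole=atz(p,(u,v),107.5);print('px',u,v,hole)
print(im[186:198,244:268].round().astype(int))
for tu,tv in((255.3,187),(256,187.3)):
    tip=atz(p,(tu,tv),s['eef_pos'][2]-97);off=(tip-s['eef_pos'])[:2];print(tip,hole[:2]-off,todp([*(hole[:2]-off),s['eef_pos'][2]-25],s))
```

```text
px 256.3997000374953 154.46306711661043 [528.3866837  -54.77713716 107.5       ]
[[ 34  38  38  38  31  37  34  35  37  45  57  66  62  54  43  33  30  34
   36  32  36  34  36  34]
 [ 32  26  32  39  36  32  35  36  42  60  86  93  96  83  61  43  34  38
   38  31  37  31  35  33]
 [ 32  34  36  36  42  36  35  41  58  81 107 117 116 103  81  57  42  36
   35  32  29  33  32  31]
 [ 39  33  36  38  30  40  36  43  63  93 117 125 124 115  92  63  39  37
   37  32  34  35  39  33]
 [ 26  34  33  40  36  37  36  41  66 101 119 126 125 116  96  65  44  34
   36  38  33  36  37  37]
 [ 34  37  36  38  39  36  37  44  68 102 120 125 123 116  96  63  40  32
   34  33  34  32  32  34]
 [ 34  36  34  41  37  33  39  47  71 102 120 128 123 116  96  66  45  25
   32  37  34  32  33  37]
 [ 35  37  42  36  36  33  33  45  71 102 119 128 125 117  96  67  46  35
   33  34  30  33  35  34]
 [ 37  33  33  40  32  31  37  48  72 105 120 127 124 116  96  67  46  29
   35  32  28  35  28  32]
 [ 36  36  37  39  35  35  40  51  75 104 123 125 125 113  92  68  41  36
   41  37  34  32  35  35]
 [ 35  36  37  32  35  36  35  48  79 105 122 126 125 114  92  66  48  35
   35  31  37  35  33  33]
 [ 36  37  36  34  35  37  36  48  79 108 122 125 125 115  95  67  48  34
   39  34  37  35  31  35]]
[505.91931889 -51.11689936 141.5010851 ] [527.11462599 -54.20757856] [-22.7  25.    1.2]
[505.57096601 -51.70964097 141.5010851 ] [527.46297887 -53.61483695] [-23.   25.    0.6]
```

```bash
python3 -m crank '[{"dp":[-14,0,0.4],"roll":0,"gripper":255},{"dp":[-25,0,0.7],"roll":0,"gripper":255},{"dp":[-25,14,0.7],"roll":0,"gripper":255},{"dp":[-25,24,0.7],"roll":0,"gripper":255},{"dp":[-25,28,0.7],"roll":0,"gripper":255},{"dp":[-25,28,0.7],"roll":0,"gripper":255},{"dp":[-25,28,0.7],"roll":0,"gripper":255},{"dp":[-25,28,0.7],"roll":0,"gripper":255}]'
python3 - <<'E'
from h import *
s=ctrl.sense();print(s['eef_pos'],s['force'],s['grip_width'])
p=eyes.capture('wrist')
save(p,'w5.png',(200,130,320,230),6)
E
```

```text
time_s: 11.02
eef_pos: [529.6, -54.0, 211.2]
ee_rot: [0.038, -0.039, -0.706, 0.706]
force: [-0.6, 1.2, -1.0]
grip_width: 0.126
[529.5670007  -54.02936769 211.17324741] [-0.63014132  1.19718295 -0.97116799] 0.12594402100279714
```

View pics/w5.png

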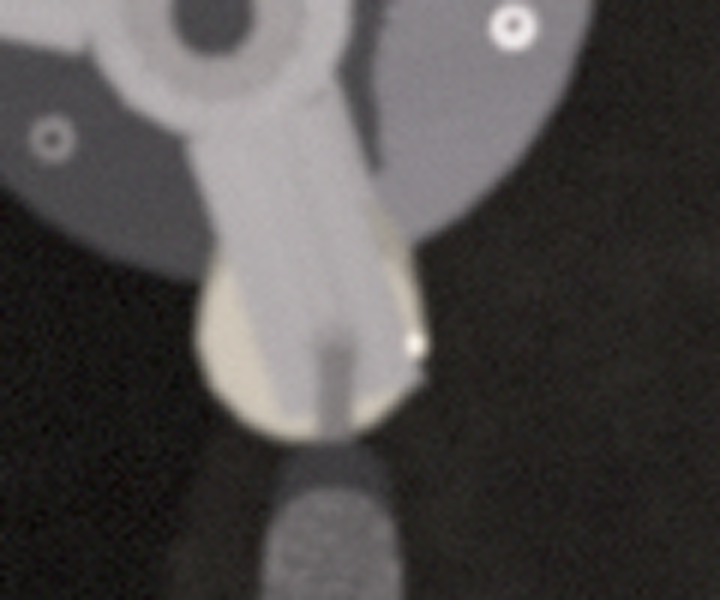

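The tip (column 334 in the crop) covers the hole, whose dark far rim shows just beyond it at about (335,340).

Run:
```python
from h import *
s=ctrl.sense();a=[eyes.capture('wrist') for _ in range(4)];p=a[-1]
im=np.mean([x['color'].astype(float).mean(2) for x in a],0)
print(im[180:206,246:266].round().astype(int))
print('tip', proj(p,[s['eef_pos'][0]-1.4,s['eef_pos'][1]-.7,s['eef_pos'][2]-97]), 'scale px/mm',p['fx']/(np.array(p['R'])@s['eef_pos']+p['t'])[2], proj(p,[529.8,-54.8,108])-proj(p,[529.8,-54.8,114]))
```

```text
[[173 173 176 174 173 173 173 172 171 169 167 167 168 171 173 173 171 170
  168 172]
 [173 175 175 174 175 171 173 172 170 170 167 166 169 170 173 173 171 171
  171 171]
 [173 174 175 174 175 173 172 171 171 169 166 166 168 171 171 173 172 171
  169 170]
 [173 174 174 175 174 171 170 169 165 165 160 161 164 168 171 173 173 170
  171 171]
 [172 173 174 175 174 170 166 161 160 156 156 155 159 164 169 172 172 172
  171 170]
 [172 173 173 174 172 167 162 156 154 153 152 152 154 160 165 170 172 172
  170 170]
 [173 173 173 173 170 162 157 153 152 149 146 146 149 154 166 171 173 172
  171 171]
 [174 173 172 173 169 162 154 147 144 140 138 139 142 151 162 168 171 172
  172 173]
 [174 172 172 171 168 162 151 142 136 131 128 132 136 149 161 168 171 173
  171 171]
 [173 172 171 172 171 164 152 139 131 128 126 127 136 149 161 168 170 172
  173 171]
 [174 172 171 174 171 166 156 139 130 126 126 127 136 151 162 167 170 173
  171 171]
 [174 173 171 172 172 167 157 142 129 127 125 128 138 153 163 167 171 171
  172 171]
 [176 172 173 171 173 169 159 142 131 126 126 128 140 153 164 166 168 170
  171 
[... 499 characters left out ...]
 158
  122  89]
 [187 183 180 182 182 178 162 143 130 127 127 132 149 170 177 172 156 125
   90  60]
 [188 187 185 186 189 182 164 143 129 126 126 127 142 153 152 138 117  87
   58  43]
 [172 179 183 186 186 179 159 140 129 126 122 120 123 120 109  91  71  54
   42  36]
 [134 149 161 166 168 161 147 128 119 117 113 107 100  84  67  53  42  34
   34  33]
 [ 86 102 115 123 125 122 113 104  98  96  93  89  80  63  47  35  34  32
   33  33]
 [ 49  58  68  75  78  80  81  77  76  73  72  72  66  58  50  41  38  35
   31  31]
 [ 37  42  46  54  58  61  65  65  63  65  63  63  61  60  58  51  41  35
   34  28]]
tip [255.74807303 189.90855477] scale px/mm 1.6988141636261371 [-0.03449709 -1.98282321]
```

```bash
python3 -m crank '[{"dp":[-0.3,1.5,0],"roll":0,"gripper":255},{"dp":[-0.3,3,0],"roll":0,"gripper":255},{"dp":[-0.3,4.5,0],"roll":0,"gripper":255},{"dp":[-0.3,5.5,0],"roll":0,"gripper":255},{"dp":[-0.3,5.5,0],"roll":0,"gripper":255}]'; python3 -m crank '[{"dp":[0,0.7,0],"roll":0,"gripper":255},{"dp":[0,1.4,0],"roll":0,"gripper":255},{"dp":[0,2.1,0],"roll":0,"gripper":255}]';python3 -m crank '[{"dp":[0,0.6,0],"roll":0,"gripper":255},{"dp":[0,1.2,0],"roll":0,"gripper":255}]'
```

```text
time_s: 11.68
eef_pos: [529.6, -54.0, 204.7]
ee_rot: [-0.039, 0.038, 0.706, -0.706]
force: [0.1, 0.4, -0.3]
grip_width: 0.128
time_s: 11.93
eef_pos: [529.7, -54.0, 202.9]
ee_rot: [-0.039, 0.039, 0.706, -0.706]
force: [-0.5, 0.1, -1.6]
grip_width: 0.126
time_s: 12.1
eef_pos: [529.7, -54.0, 201.6]
ee_rot: [-0.039, 0.039, 0.706, -0.706]
force: [-0.7, 1.4, -0.7]
grip_width: 0.124
```

```bash
python3 -m crank '[{"dp":[0,0.6,0],"roll":0,"gripper":255},{"dp":[0,1.2,0],"roll":0,"gripper":255}]';python3 -m crank '[{"dp":[0,0.6,0],"roll":0,"gripper":255},{"dp":[0,1.2,0],"roll":0,"gripper":255}]'
```

```text
time_s: 12.27
eef_pos: [529.7, -54.0, 200.4]
ee_rot: [-0.039, 0.039, 0.706, -0.706]
force: [0.4, 0.7, -1.2]
grip_width: 0.123
time_s: 12.43
eef_pos: [529.9, -54.0, 199.6]
ee_rot: [0.038, -0.039, -0.706, 0.706]
force: [-0.2, 0.5, 4.8]
grip_width: 0.127
```

```bash
python3 -m crank '[{"dp":[0,0.5,0],"roll":0,"gripper":255},{"dp":[0,1,0],"roll":0,"gripper":255}]';python3 -m crank '[{"dp":[0,0.5,0],"roll":0,"gripper":255},{"dp":[0,1,0],"roll":0,"gripper":255}]'
```

```text
time_s: 12.6
eef_pos: [530.2, -54.1, 199.4]
ee_rot: [0.038, -0.039, -0.706, 0.706]
force: [-0.6, 0.3, 8.4]
grip_width: 0.126
time_s: 12.77
eef_pos: [530.3, -54.1, 198.6]
ee_rot: [0.038, -0.04, -0.706, 0.706]
force: [-0.9, 0.8, 8.4]
grip_width: 0.122
```

```bash
for i in 1 2; do python3 -m crank '[{"dp":[0,1.2,0],"roll":0,"gripper":255},{"dp":[0,2.4,0],"roll":0,"gripper":255},{"dp":[0,3.6,0],"roll":0,"gripper":255},{"dp":[0,4.8,0],"roll":0,"gripper":255},{"dp":[0,6,0],"roll":0,"gripper":255},{"dp":[0,7.2,0],"roll":0,"gripper":255},{"dp":[0,8.4,0],"roll":0,"gripper":255},{"dp":[0,9.6,0],"roll":0,"gripper":255}]'; done; python3 -c "
from h import *; s=ctrl.sense();print(s['eef_pos'],s['force'],s['wrist_torque'])"
```

```text
time_s: 13.43
eef_pos: [530.4, -54.1, 189.2]
ee_rot: [0.038, -0.04, -0.706, 0.706]
force: [-0.4, 1.1, 9.3]
grip_width: 0.123
time_s: 14.1
eef_pos: [530.4, -54.1, 179.6]
ee_rot: [0.038, -0.04, -0.706, 0.706]
force: [-1.3, 1.0, 10.8]
grip_width: 0.127
[530.42842346 -54.11707469 179.61178137] [-1.3371519   1.0164517  10.76177847] [ 2.18792325e-01  3.46863607e-01 -3.35300300e-04]
```

```bash
python3 -m crank '[{"dp":[0,1.2,0],"roll":0,"gripper":255},{"dp":[0,2.4,0],"roll":0,"gripper":255},{"dp":[0,3.6,0],"roll":0,"gripper":255},{"dp":[0,4.8,0],"roll":0,"gripper":255},{"dp":[0,6,0],"roll":0,"gripper":255},{"dp":[0,7.2,0],"roll":0,"gripper":255},{"dp":[0,8.4,0],"roll":0,"gripper":255},{"dp":[0,9.6,0],"roll":0,"gripper":255}]'; python3 -m crank '[{"dp":[0,1,0],"roll":0,"gripper":255},{"dp":[0,2,0],"roll":0,"gripper":255},{"dp":[0,3,0],"roll":0,"gripper":255},{"dp":[0,4,0],"roll":0,"gripper":255},{"dp":[0,5,0],"roll":0,"gripper":255}]';python3 -m crank '[{"dp":[0,1,0],"roll":0,"gripper":255},{"dp":[0,2,0],"roll":0,"gripper":255}]'
```

```text
time_s: 14.77
eef_pos: [530.4, -54.1, 170.1]
ee_rot: [0.038, -0.04, -0.706, 0.706]
force: [-1.0, 1.7, 11.4]
grip_width: 0.122
time_s: 15.18
eef_pos: [530.4, -54.1, 165.1]
ee_rot: [0.038, -0.04, -0.706, 0.706]
force: [-0.8, 0.4, 10.7]
grip_width: 0.123
time_s: 15.35
eef_pos: [530.4, -54.1, 163.1]
ee_rot: [0.038, -0.04, -0.706, 0.706]
force: [-1.9, 0.3, 11.3]
grip_width: 0.126
```

```bash
for i in 1 2 3; do python3 -m crank '[{"dp":[0,0.7,0],"roll":0,"gripper":255},{"dp":[0,1.4,0],"roll":0,"gripper":255}]' | grep -E "eef|force" ; done
```

```text
eef_pos: [530.4, -54.2, 161.6]
force: [-2.2, 1.0, 9.2]
eef_pos: [530.4, -54.2, 160.3]
force: [-0.8, 0.7, 11.3]
eef_pos: [530.4, -54.2, 158.8]
force: [-2.0, 1.5, 11.0]
```

```bash
for i in 1 2; do python3 -m crank '[{"dp":[0,0.6,0],"roll":0,"gripper":255},{"dp":[0,1.2,0],"roll":0,"gripper":255}]' | grep -E "eef|force" ; done
```

```text
eef_pos: [530.3, -54.1, 157.6]
force: [-2.2, 1.1, 11.6]
eef_pos: [530.3, -54.2, 156.4]
force: [-3.1, 1.1, 11.3]
```

```bash
python3 -m crank '[{"dp":[0,0.5,0],"roll":0,"gripper":255},{"dp":[0,1,0],"roll":0,"gripper":255}]' | grep -E "eef|force"; python3 -m crank '[{"dp":[0,0.5,0],"roll":0,"gripper":255}]' | grep -E "eef|force"
```

```text
eef_pos: [530.6, -54.2, 156.1]
force: [-3.6, 1.0, 18.1]
eef_pos: [530.8, -54.2, 156.0]
force: [-4.2, 0.8, 21.1]
```

```bash
python3 -m crank '[{"dp":[0,0.5,0],"roll":0,"gripper":255}]' | grep -E "eef|force"; python3 -m crank '[{"dp":[0,0.5,0],"roll":0,"gripper":255}]' | grep -E "eef|force"
```

```text
eef_pos: [531.0, -54.3, 155.9]
force: [-4.2, 2.2, 22.9]
eef_pos: [531.1, -54.3, 155.8]
force: [-5.0, 2.5, 26.6]
```

The stop is plain: the force rose from 11 N to 18 N and on to 27 N, with no more travel. I'll back off now.

```bash
python3 -m crank '[{"dp":[0,-2,0],"roll":0,"gripper":255},{"dp":[0,-4,0],"roll":0,"gripper":255},{"dp":[0,-6,0],"roll":0,"gripper":255}]'; python3 -m crank '[{"dp":[0,-8,0],"roll":0,"gripper":255},{"dp":[0,-18,0],"roll":0,"gripper":255},{"dp":[0,-28,0],"roll":0,"gripper":255},{"dp":[0,-38,0],"roll":0,"gripper":255},{"dp":[0,-48,0],"roll":0,"gripper":255},{"dp":[0,-60,0],"roll":0,"gripper":255},{"dp":[0,-72,0],"roll":0,"gripper":255},{"dp":[0,-80,0],"roll":0,"gripper":255},{"dp":[0,-80,0],"roll":0,"gripper":255},{"dp":[0,-80,0],"roll":0,"gripper":255}]'
python3 - <<'E'
from h import *
s=ctrl.sense();print(s['eef_pos'],s['force'],todp([538.2,-241.4,s['eef_pos'][2]],s),Rt(s).round(3).tolist())
p=eyes.capture('wrist');im=p['color'].astype(float).mean(2)
print(im[184:200:3,244:268].round().astype(int))
E
```

```text
time_s: 16.85
eef_pos: [529.6, -54.0, 158.3]
ee_rot: [-0.039, 0.038, 0.706, -0.706]
force: [-0.7, -1.0, -1.3]
grip_width: 0.126
time_s: 17.68
eef_pos: [529.8, -54.0, 238.6]
ee_rot: [0.038, -0.039, -0.706, 0.706]
force: [0.3, 0.0, -2.6]
grip_width: 0.122
[529.78252221 -53.99152314 238.5835911 ] [ 0.25403153  0.01307654 -2.64506727] [-28.8   0.  185.4] [[-0.994, 0.001, -0.109], [0.109, -0.0, -0.994], [-0.001, -1.0, 0.0]]
[[190 184 180 175 170 171 173 174 172 170 171 169 170 169 166 168 165 170
  171 179 183 213 239 241]
 [195 190 184 178 172 172 172 173 170 164 155 148 150 156 163 170 182 212
  243 250 248 233 176 111]
 [188 191 190 195 208 213 202 186 172 149 133 125 124 134 151 171 196 214
  216 184 130  78  43  32]
 [ 86 105 136 185 236 246 241 228 207 170 140 128 125 118 103  92  72  62
   51  43  40  40  40  40]
 [ 34  33  34  37  48  52  53  58  75 107 121 126 123 115  93  68  39  35
   32  33  34  32  36  35]
 [ 33  34  30  34  33  37  38  50  82 106 122 126 125 115  94  64  46  32
   36  26  30  32  36  31]]
```

```bash
python3 -m crank '[{"dp":[-5,0,25],"roll":0,"gripper":255},{"dp":[-11,0,60],"roll":0,"gripper":255},{"dp":[-17,0,96],"roll":0,"gripper":255},{"dp":[-23,0,132],"roll":0,"gripper":255},{"dp":[-27,0,164],"roll":0,"gripper":255},{"dp":[-28.8,0,185.4],"roll":0,"gripper":255},{"dp":[-28.8,0,185.4],"roll":0,"gripper":255},{"dp":[-28.8,0,185.4],"roll":0,"gripper":255},{"dp":[-28.8,0,185.4],"roll":0,"gripper":255}]'
python3 - <<'E'
from h import *
s=ctrl.sense();print(s['eef_pos'],s['force'])
p=eyes.capture('wrist'); save(p,'w6.png',(206,130,326,220),6)
print('pred hole px (538.2,-241.4,58):',proj(p,[538.2,-241.4,58]),'tip',proj(p,[s['eef_pos'][0]-.7,s['eef_pos'][1]-.7,s['eef_pos'][2]-95.7]))
E
```

```text
time_s: 18.48
eef_pos: [538.1, -240.6, 237.9]
ee_rot: [-0.039, 0.038, 0.706, -0.706]
force: [-0.3, 0.1, -0.6]
grip_width: 0.124
[ 538.05734748 -240.62926224  237.87432295] [-0.26455304  0.07039745 -0.64281526]
pred hole px (538.2,-241.4,58): [255.41557295 166.35955429] tip [255.76986914 189.42428632]
```

View pics/w6.png

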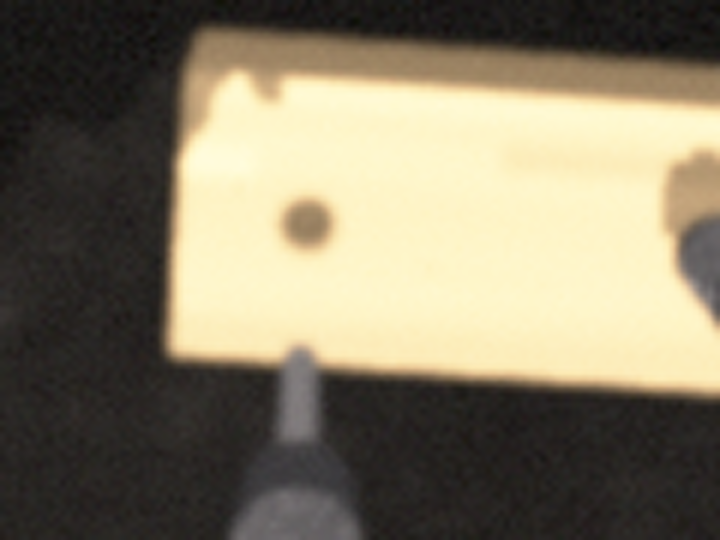

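The hole's mouth is at (307,223) in the crop (raw 257.0, 167.0) and the tip at column 300. The aim needs about 1.7 mm more towards -y.

```bash
python3 -m crank '[{"dp":[-0.8,15,1.6],"roll":0,"gripper":255},{"dp":[-0.8,40,1.6],"roll":0,"gripper":255},{"dp":[-0.8,62,1.6],"roll":0,"gripper":255},{"dp":[-0.8,75,1.6],"roll":0,"gripper":255},{"dp":[-0.8,79,1.6],"roll":0,"gripper":255},{"dp":[-0.8,82,1.6],"roll":0,"gripper":255},{"dp":[-0.8,85,1.6],"roll":0,"gripper":255},{"dp":[-0.8,88,1.6],"roll":0,"gripper":255},{"dp":[-0.8,91,1.6],"roll":0,"gripper":255}]'|grep -E "eef_pos|force"; python3 -m crank '[{"dp":[0,4,0],"roll":0,"gripper":255},{"dp":[0,10,0],"roll":0,"gripper":255},{"dp":[0,18,0],"roll":0,"gripper":255},{"dp":[0,26,0],"roll":0,"gripper":255},{"dp":[0,33,0],"roll":0,"gripper":255},{"dp":[0,38,0],"roll":0,"gripper":255},{"dp":[0,41,0],"roll":0,"gripper":255},{"dp":[0,41,0],"roll":0,"gripper":255}]'|grep -E "eef_pos|force"
```

```text
eef_pos: [539.1, -243.1, 148.0]
force: [-0.1, 0.1, -0.1]
eef_pos: [538.5, -243.0, 105.6]
force: [0.4, 0.5, -0.7]
```

Free entry. Now seat the shoulder gently.

```bash
for i in 1 2; do python3 -m crank '[{"dp":[0,0.8,0],"roll":0,"gripper":255},{"dp":[0,1.6,0],"roll":0,"gripper":255},{"dp":[0,1.6,0],"roll":0,"gripper":255}]'|grep -E "eef_pos|force"; done
```

```text
eef_pos: [538.9, -243.2, 105.0]
force: [0.6, -0.8, -2.0]
eef_pos: [538.7, -243.1, 103.1]
force: [-0.3, 0.3, -1.4]
```

```bash
for i in 1 2 ; do python3 -m crank '[{"dp":[0,0.6,0],"roll":0,"gripper":255},{"dp":[0,1,0],"roll":0,"gripper":255},{"dp":[0,1,0],"roll":0,"gripper":255}]'|grep -E "eef_pos|force"; done
```

```text
eef_pos: [538.7, -243.1, 102.1]
force: [0.1, 0.2, -1.7]
eef_pos: [539.0, -243.2, 101.7]
force: [-1.2, 0.8, 4.7]
```

```bash
python3 -m crank '[{"dp":[0,0,0],"roll":0,"gripper":200},{"dp":[0,0,0],"roll":0,"gripper":160},{"dp":[0,0,0],"roll":0,"gripper":80},{"dp":[0,0,0],"roll":0,"gripper":0},{"dp":[0,0,0],"roll":0,"gripper":0},{"dp":[0,0,0],"roll":0,"gripper":0},{"dp":[0,0,0],"roll":0,"gripper":0},{"dp":[0,0,0],"roll":0,"gripper":0}]'
python3 - <<'E'
from h import *
s=ctrl.sense();p=eyes.capture('wrist')
for n,z in (('drift_grip',100),('drift_tip',6)):
    print(n,[(np.round(q['centre'],1),round(q['confidence'],2),atz(p,q['centre'],z).round(1)) for q in models.spot_point(p,n)[:1]])
for n in('drift_grip',): print(models.spot_in(p,n)[:1])
save(p,'w7.png',(150,120,420,320),2.4)
E
```

```text
time_s: 21.62
eef_pos: [538.8, -243.1, 101.2]
ee_rot: [-0.039, 0.039, 0.706, -0.706]
force: [0.6, -0.0, 0.4]
grip_width: 0.995
drift_grip [(array([256.4, 238.4]), 0.74, array([ 538.1, -243.8,  100. ]))]
drift_tip [(array([177. ,  14.6]), 0.4, array([ 684.4, -199.3,    6. ]))]
[{'extent': [258.5, 247.1, 29.8, 88.5], 'confidence': 0.8}]
```

View pics/w7.png

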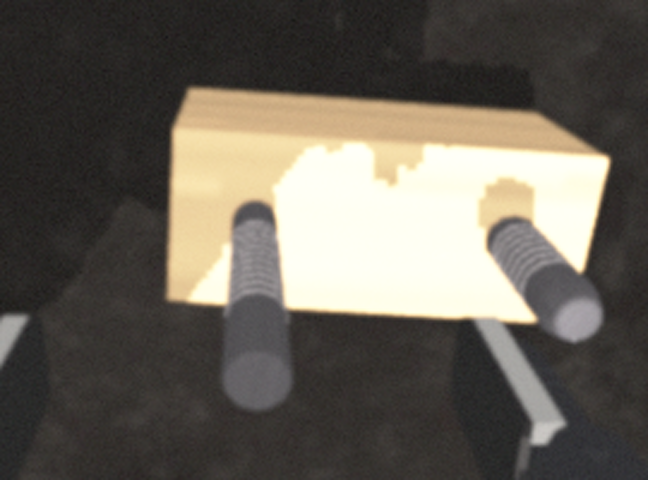

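The drift stands upright and seated in its hole, clear of the open fingers. Now on to the roller.

```bash
python3 -m crank '[{"dp":[0,-10,0],"roll":0,"gripper":0},{"dp":[0,-35,0],"roll":0,"gripper":0},{"dp":[0,-65,0],"roll":0,"gripper":0},{"dp":[0,-95,0],"roll":0,"gripper":0},{"dp":[0,-120,-5],"roll":0,"gripper":0},{"dp":[5,-138,-30],"roll":-0.05,"gripper":0},{"dp":[11,-138,-65],"roll":-0.15,"gripper":0},{"dp":[17,-138,-102],"roll":-0.25,"gripper":0},{"dp":[23,-138,-138],"roll":-0.33,"gripper":0},{"dp":[29,-138,-170],"roll":-0.33,"gripper":0}]' | grep eef; python3 -m crank '[{"dp":[9,0,-19],"roll":0,"gripper":0},{"dp":[9,0,-19],"roll":0,"gripper":0},{"dp":[9,0,-19],"roll":0,"gripper":0},{"dp":[9,0,-19],"roll":0,"gripper":0}]' | grep eef;  python3 - <<'E'
from h import *
s=ctrl.sense();p=eyes.capture('wrist');print(s['eef_pos'],Rt(s).round(3).tolist())
for n,z in (('roller_centre',82),('hole_about',108),('rotor_top',122)):
    print(n,[(np.round(q['centre'],1),round(q['confidence'],2),atz(p,q['centre'],z).round(1)) for q in models.spot_point(p,n)[:2]])
save(p,'w8.png',(156,60,356,240),3.3)
E
```

```text
eef_pos: [528.0, -69.0, 240.2]
eef_pos: [515.9, -55.1, 239.8]
[515.85802863 -55.09988967 239.75485253] [[-0.976, 0.001, 0.219], [-0.219, -0.001, -0.976], [-0.001, -1.0, 0.001]]
roller_centre [(array([129.2, 124.9]), 0.93, array([537.,  85.,  82.])), (array([254.3, 161.3]), 0.8, array([527.2, -51.9,  82. ]))]
hole_about [(array([255.4, 167.3]), 0.63, array([527.1, -53. , 108. ]))]
rotor_top [(array([257.6, 111.9]), 0.79, array([580.6, -42.9, 122. ]))]
```

View pics/w8.png

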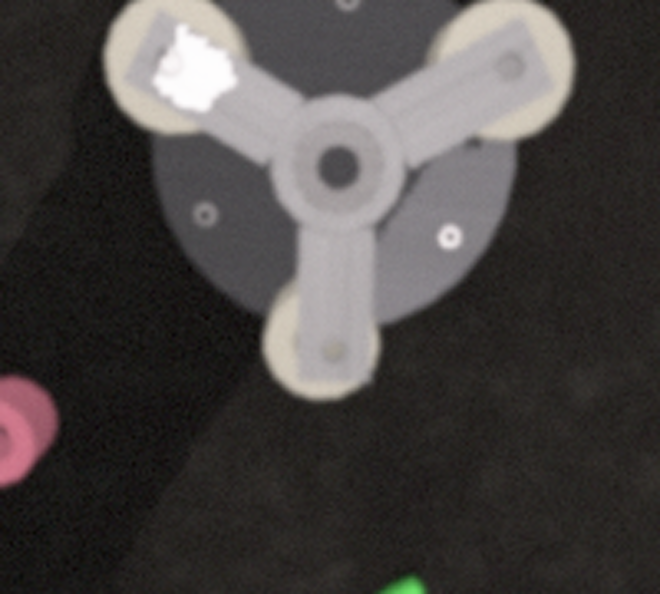

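The arm now runs straight down the image (x 298–374), and the roller spans 262–380 down to row 401. It's about 4 mm off the arm's centre line, to the left, and shows about 2 mm past the arm on the right.

Run:
```python
from h import *
s=ctrl.sense();p=eyes.capture('wrist')
g=lambda u,v:(156+u/3.3-.35,60+v/3.3-.35)
L,Rr,B=[atz(p,g(*k),99) for k in((262,342),(380,342),(321,401))]
x=Rt(s)[:,0]; print(L,Rr,B,np.linalg.norm(L-Rr))
c=(L+Rr)/2; c2=B-18*x; print('centre',c,c2)
print('arm edges',[atz(p,g(*k),108) for k in((298,342),(374,342))],'hole',atz(p,g(333,350),108),'hub',atz(p,g(339,167),122))
t=[*((c+c2)/2)[:2],91]; print(t,todp(t,s))
```

```text
[524.42984516 -32.39142095  99.        ] [532.36124682 -67.98404354  99.        ] [509.85521639 -54.29887154  99.        ] 36.46562648838132
centre [528.39554599 -50.18773225  99.        ] [527.42327712 -50.37927538  98.99713889]
arm edges [array([528.90979657, -43.05140992, 108.        ]), array([533.86821495, -65.2805465 , 108.        ])] hole [528.79443622 -53.82913947 108.        ] hub [581.91852754 -43.40417918 122.        ]
[np.float64(527.9094115554707), np.float64(-50.28350381497561), 91] [-13.  148.1  -2.2]
```

```bash
python3 -m crank '[{"dp":[-8,0,-2],"roll":0,"gripper":0},{"dp":[-13,20,-2],"roll":0,"gripper":0},{"dp":[-13,50,-2],"roll":0,"gripper":0},{"dp":[-13,80,-2],"roll":0,"gripper":0},{"dp":[-13,108,-2],"roll":0,"gripper":0},{"dp":[-13,128,-2],"roll":0,"gripper":0},{"dp":[-13,142,-2],"roll":0,"gripper":0},{"dp":[-13,148,-2],"roll":0,"gripper":0},{"dp":[-13,148,-2],"roll":0,"gripper":0}]' | grep -E "eef|force"; python3 -m crank '[{"dp":[0,0,0],"roll":0,"gripper":80},{"dp":[0,0,0],"roll":0,"gripper":110},{"dp":[0,0,0],"roll":0,"gripper":140},{"dp":[0,0,0],"roll":0,"gripper":170},{"dp":[0,0,0],"roll":0,"gripper":200},{"dp":[0,0,0],"roll":0,"gripper":220},{"dp":[0,0,0],"roll":0,"gripper":220},{"dp":[0,0,0],"roll":0,"gripper":220}]' 30
```

```text
eef_pos: [527.6, -49.4, 90.0]
force: [0.9, 0.2, 0.2]
time_s: 24.65
eef_pos: [528.0, -49.8, 91.5]
ee_rot: [-0.078, 0.078, -0.703, 0.703]
force: [-0.2, -0.2, 1.9]
grip_width: 0.135
```

The jaws closed to exactly the commanded 220 (0.135), so they're holding nothing wide. I need to look.

Run:
```python
from h import *
s=ctrl.sense();print(s['eef_pos'],s['force'],s['grip_width'])
p=eyes.capture('wrist');q=eyes.capture('side')
cv2.imwrite('pics/w9.png',np.hstack([cv2.resize(p['color'][100:384,130:380,::-1],None,fx=1.6,fy=1.6),cv2.resize(q['color'][150:292,200:325,::-1],(400,454))]))
```

```text
[527.98446247 -49.79451263  91.51496639] [-0.19026236 -0.22910475  1.93999221] 0.13489001012650062
```

View pics/w9.png

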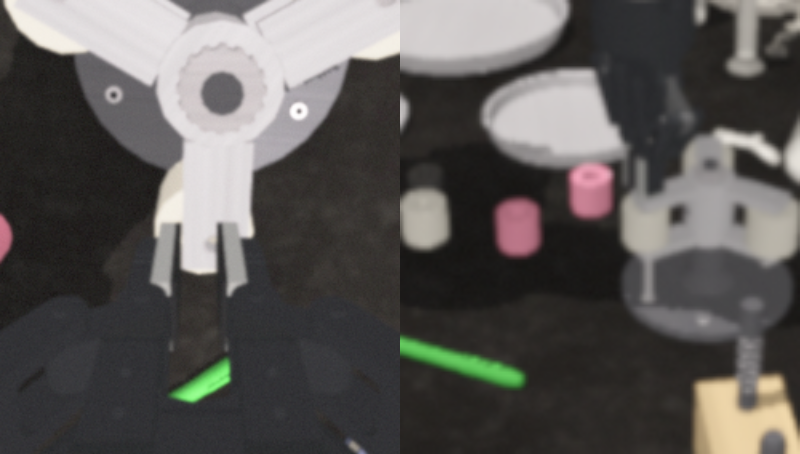

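The side view seems to show the fingertips ending about at the upper arm, with the roller in plain view. In the wrist view the jaw gap looks like only about 16 mm. I'll check by projecting the known heights.

Run:
```python
from h import *
s=ctrl.sense();p=eyes.capture('wrist');q=eyes.capture('side')
M=Rt(s);o=s['eef_pos']
cw=lambda uv:((np.array(uv)-[130,100])*1.6).round(0)
cs=lambda uv:((uv-np.array([200,150]))*[3.2,3.2]+[400,0]).round(0)
for n,X in [('tip L',o+M@[-11,22,7]),('tip R',o+M@[-11,22,-7]),('TCP',o+M@[-11,3,-7]),('+18tip',o+M@[-11,22,18]),('-18tip',o+M@[-11,22,-18]),('-18 -20',o+M@[-11,-20,-18]),('hole',[528.8,-53.8,108]),('armend',[519.5,-55.7,108]),('rolltop',[527.9,-50.3,99]),('rollbot',[527.9,-50.3,65])]:
    print(n,np.round(X,0),'wrist',cw(proj(p,X)),'side',cs(proj(q,X)))
for n in('roller_centre','hole_about','rotor_top'):
    for k,P in(('w',p),('s',q)): print(k,n,[(cw(r['centre']) if k=='w' else cs(r['centre']),round(r['confidence'],2)) for r in models.spot_point(P,n)[:3]])
print(s['joints'].round(3),s['tau'].round(1))
```

```text
tip L [540. -54.  70.] wrist [218. 173.] side [659. 233.]
tip R [537. -41.  70.] wrist [184. 173.] side [650. 224.]
TCP [537. -41.  89.] wrist [182. 192.] side [650. 204.]
+18tip [543. -65.  70.] wrist [245. 173.] side [666. 240.]
-18tip [535. -30.  70.] wrist [157. 173.] side [643. 217.]
-18 -20 [535. -30. 112.] wrist [146. 220.] side [643. 172.]
hole [529. -54. 108.] wrist [214. 245.] side [645. 193.]
armend [520. -56. 108.] wrist [213. 269.] side [634. 196.]
rolltop [528. -50.  99.] wrist [203. 232.] side [642. 201.]
rollbot [528. -50.  65.] wrist [202. 194.] side [642. 237.]
w roller_centre [(array([-32., 251.]), 0.86), (array([-99., 105.]), 0.82), (array([207., 213.]), 0.72)]
s roller_centre [(array([508., 223.]), 0.78), (array([651., 218.]), 0.76), (array([587., 182.]), 0.65)]
w hole_about [(array([201., 244.]), 0.59)]
s hole_about [(array([644., 195.]), 0.96)]
w rotor_top [(array([220.,  91.]), 0.76)]
s rotor_top [(array([712., 155.]), 0.82)]
[-0.315  0.453  1.64  -0.     1.047  1.035] [  0.6 -42.3 -21.2   0.3   0.1  -0. ]
```

```bash
python3 -c "
from rig import ctrl; print(ctrl.nose_length,[a for a in dir(ctrl) if not a.startswith('_')])"; for i in 1 2; do python3 -m crank '[{"dp":[0,0.5,0],"roll":0,"gripper":220},{"dp":[0,1,0],"roll":0,"gripper":220},{"dp":[0,1,0],"roll":0,"gripper":220}]' | grep -E "eef|force"; done
```

```text
22.0 ['PlanningError', 'finish_job', 'nose_length', 'sense']
eef_pos: [528.1, -49.8, 91.4]
force: [-3.1, -0.9, 13.6]
eef_pos: [528.1, -49.9, 91.3]
force: [-6.7, 0.4, 22.4]
```

The fingertips are resting on the arm's top face (z = 108) with the TCP at 91.5. So the real tips sit about 17 mm behind the reported TCP, not 22 mm ahead of it, and the grasp must go about 39 mm lower. I'll raise, open and descend with force checks.

```bash
python3 -m crank '[{"dp":[0,-6,0],"roll":0,"gripper":220},{"dp":[0,-12,0],"roll":0,"gripper":100},{"dp":[0,-12,0],"roll":0,"gripper":0},{"dp":[0,-12,0],"roll":0,"gripper":0},{"dp":[0,-12,0],"roll":0,"gripper":0},{"dp":[0,-12,0],"roll":0,"gripper":0}]' | grep -E "eef|force|width"; python3 -m crank '[{"dp":[0,5,0],"roll":0,"gripper":0},{"dp":[0,10,0],"roll":0,"gripper":0},{"dp":[0,15,0],"roll":0,"gripper":0},{"dp":[0,19,0],"roll":0,"gripper":0},{"dp":[0,22,0],"roll":0,"gripper":0}]' | grep -E "eef|force";  python3 -m crank '[{"dp":[0,3,0],"roll":0,"gripper":0},{"dp":[0,6,0],"roll":0,"gripper":0},{"dp":[0,9,0],"roll":0,"gripper":0}]' | grep -E "eef|force"
```

```text
eef_pos: [527.5, -49.5, 100.7]
force: [0.1, -0.4, -0.2]
grip_width: 0.837
eef_pos: [527.5, -49.5, 78.3]
force: [-0.4, 0.2, 0.0]
eef_pos: [527.8, -49.6, 69.9]
force: [-0.3, 0.1, -0.2]
```

```bash
for i in 1 2 3; do python3 -m crank '[{"dp":[0,2,0],"roll":0,"gripper":0},{"dp":[0,4,0],"roll":0,"gripper":0},{"dp":[0,5,0],"roll":0,"gripper":0}]' | grep -E "eef|force"; done
python3 - <<'E'
from h import *
s=ctrl.sense();p=eyes.capture('wrist');q=eyes.capture('side')
print(proj(p,[527.9,-50.3,99]))
cv2.imwrite('pics/w10.png',np.hstack([cv2.resize(p['color'][100:384,100:400,::-1],None,fx=1.5,fy=1.5),cv2.resize(q['color'][150:292,210:320,::-1],(330,426))]))
E
```

```text
eef_pos: [527.7, -49.6, 65.0]
force: [-0.1, -0.2, -0.2]
eef_pos: [527.7, -49.6, 59.9]
force: [-1.0, -0.1, -0.1]
eef_pos: [527.7, -49.6, 54.9]
force: [0.2, 0.5, -0.1]
[257.88264254 283.68739905]
```

```bash
python3 -m crank '[{"dp":[0,0,0],"roll":0,"gripper":60},{"dp":[0,0,0],"roll":0,"gripper":80},{"dp":[0,0,0],"roll":0,"gripper":100},{"dp":[0,0,0],"roll":0,"gripper":115},{"dp":[0,0,0],"roll":0,"gripper":130},{"dp":[0,0,0],"roll":0,"gripper":145},{"dp":[0,0,0],"roll":0,"gripper":160},{"dp":[0,0,0],"roll":0,"gripper":175},{"dp":[0,0,0],"roll":0,"gripper":175}]' 30
```

```text
time_s: 28.42
eef_pos: [527.8, -49.6, 55.4]
ee_rot: [-0.078, 0.078, -0.703, 0.703]
force: [-1.6, 0.8, 3.0]
grip_width: 0.421
```

Opening 0.42 × 85 = 36 mm, so the roller is gripped. Now draw it out along the arm.

```bash
python3 -m crank '[{"dp":[1,0,0],"roll":0,"gripper":175},{"dp":[3,0,0],"roll":0,"gripper":175},{"dp":[6,0,0],"roll":0,"gripper":175},{"dp":[9,0,0],"roll":0,"gripper":175}]' | grep -E "eef|force|width"; python3 -m crank '[{"dp":[4,0,0],"roll":0,"gripper":175},{"dp":[9,0,0],"roll":0,"gripper":175},{"dp":[15,0,0],"roll":0,"gripper":175},{"dp":[22,0,0],"roll":0,"gripper":175},{"dp":[30,0,0],"roll":0,"gripper":175},{"dp":[40,0,0],"roll":0,"gripper":175},{"dp":[50,0,0],"roll":0,"gripper":175},{"dp":[55,0,0],"roll":0,"gripper":175},{"dp":[55,0,0],"roll":0,"gripper":175}]' | grep -E "eef|force|width"
```

```text
eef_pos: [518.9, -51.7, 55.3]
force: [1.4, -0.2, 1.7]
grip_width: 0.42
eef_pos: [464.0, -63.7, 55.0]
force: [0.5, -0.2, 0.3]
grip_width: 0.423
```

The roller is clear of the arms. Lift and carry it to the dish.

```bash
python3 -m crank '[{"dp":[0,-10,0],"roll":0,"gripper":175},{"dp":[0,-30,0],"roll":0,"gripper":175},{"dp":[0,-50,-5],"roll":0,"gripper":175},{"dp":[-6,-65,-20],"roll":0,"gripper":175},{"dp":[-18,-70,-45],"roll":0,"gripper":175},{"dp":[-32,-70,-72],"roll":0,"gripper":175},{"dp":[-47,-70,-100],"roll":0,"gripper":175},{"dp":[-62,-70,-128],"roll":0,"gripper":175},{"dp":[-77,-70,-156],"roll":0,"gripper":175},{"dp":[-92,-70,-184],"roll":0,"gripper":175}]' | grep -E "eef|force|width";  python3 -m crank '[{"dp":[-14,0,-28],"roll":0,"gripper":175},{"dp":[-28,0,-56],"roll":0,"gripper":175},{"dp":[-42,0,-82],"roll":0,"gripper":175},{"dp":[-49,0,-100],"roll":0,"gripper":175},{"dp":[-51,0,-108],"roll":0,"gripper":175},{"dp":[-51,0,-108],"roll":0,"gripper":175},{"dp":[-51,0,-108],"roll":0,"gripper":175}]' | grep -E "eef|force|width"
python3 - <<'E'
from h import *
s=ctrl.sense();print(s['eef_pos'],Rt(s).round(3).tolist())
for c in('wrist','top','side'):
    p=eyes.capture(c)
    print(c,[(np.round(r['centre'],1),round(r['confidence'],2),atz(p,r['centre'],0).round(1)) for r in models.spot_point(p,'dish')[:3]])
    print(c,[(np.round(r['extent'],1),round(r['confidence'],2),atz(p,r['extent'][:2],10).round(1)) for r in models.spot_in(p,'dish')[:3]])
    if c=='wrist':P=p
cv2.imwrite('pics/w11.png',cv2.resize(P['color'][:,:,::-1],None,fx=1.2,fy=1.2))
E
```

```text
eef_pos: [515.3, 137.9, 126.0]
force: [0.2, -0.3, 0.4]
grip_width: 0.421
eef_pos: [540.8, 252.2, 125.4]
force: [-0.5, -0.6, -0.6]
grip_width: 0.42
[540.76429012 252.15384834 125.36515655] [[-0.976, -0.0, 0.219], [-0.219, -0.0, -0.976], [0.0, -1.0, 0.0]]
wrist [(array([254.4, 181.5]), 0.85, array([539.1, 252.4,   0. ])), (array([157.2, 335.4]), 0.72, array([321.4, 325.7,   0. ]))]
wrist [(array([ 49.5, 195.6,  99.1, 228.3]), 0.83, array([483. , 450.3,  10. ])), (array([255.6, 167.9, 196.1, 161.4]), 0.77, array([555.2, 254.9,  10. ])), (array([141.4, 358.4,  48.2,  51.2]), 0.77, array([289.6, 339.5,  10. ]))]
top [(array([122.5, 215.8]), 0.91, array([473.6, 523.4,   0. ])), (array([204.6, 194.1]), 0.65, array([543.2, 254.3,   0. ]))]
top [(array([205.1, 192.6,  56.8,  45.4]), 0.95, array([547.1, 251.4,  10. ])), (array([117.4, 218.5,  72.5,  81.8]), 0.8, array([464.6, 536.5,  10. ])), (array([165.4, 266.9,   5.2,  23.5]), 0.66, array([310.4, 377.2,  10. ]))]
side [(array([222.2, 159.2]), 0.88, array([483.5, 521.6,   0. ])), (array([180.8, 188.3]), 0.71, array([310.6, 331.7,   0. ])), (array([257.2, 188.1]), 0.69, array([556.4, 257.9,   0. ]))]
side [(array([254.5, 188.1,  52.6,  31.1]), 0.79, array([543.9, 242.9,  10. ])), (array([185.2, 187.2,  39.8,  23.5]), 0.75, array([325.3, 316.2,  10. ])), (array([215.1, 264.1,  46.6,  15.1]), 0.44, array([363.1, -94.2,  10. ]))]
```

The TCP is over the dish's centre; all cameras agree within about 15 mm. Lower it, then touch down slowly.

```bash
python3 -m crank '[{"dp":[0,15,0],"roll":0,"gripper":175},{"dp":[0,40,0],"roll":0,"gripper":175},{"dp":[0,65,0],"roll":0,"gripper":175},{"dp":[0,88,0],"roll":0,"gripper":175},{"dp":[0,105,0],"roll":0,"gripper":175},{"dp":[0,115,0],"roll":0,"gripper":175},{"dp":[0,120,0],"roll":0,"gripper":175},{"dp":[0,123,0],"roll":0,"gripper":175},{"dp":[0,123,0],"roll":0,"gripper":175}]' | grep -E "eef|force|width"; for i in 1 2; do python3 -m crank '[{"dp":[0,1,0],"roll":0,"gripper":175},{"dp":[0,2,0],"roll":0,"gripper":175},{"dp":[0,3,0],"roll":0,"gripper":175}]' | grep -E "eef|force"; done
```

```text
eef_pos: [541.2, 252.6, 2.5]
force: [-0.2, -0.4, -0.2]
grip_width: 0.421
eef_pos: [541.3, 252.7, -0.2]
force: [-0.3, 0.2, -0.8]
eef_pos: [540.9, 252.6, -3.8]
force: [0.5, 1.0, -0.7]
```

```bash
for i in 1 2 3; do python3 -m crank '[{"dp":[0,0.6,0],"roll":0,"gripper":175},{"dp":[0,1.2,0],"roll":0,"gripper":175}]' | grep -E "eef|force"; done
```

```text
eef_pos: [540.9, 252.6, -5.1]
force: [0.5, -0.4, -0.2]
eef_pos: [540.9, 252.6, -6.3]
force: [0.1, 1.3, -0.0]
eef_pos: [541.1, 252.6, -6.6]
force: [-5.0, -2.5, 11.7]
```

Touchdown came at -6.6, exactly as predicted. Release, retreat and verify.

```bash
python3 -m crank '[{"dp":[0,-0.8,0],"roll":0,"gripper":165},{"dp":[0,-0.8,0],"roll":0,"gripper":140},{"dp":[0,-0.8,0],"roll":0,"gripper":110},{"dp":[0,-0.8,0],"roll":0,"gripper":70},{"dp":[0,-0.8,0],"roll":0,"gripper":30},{"dp":[0,-0.8,0],"roll":0,"gripper":30},{"dp":[0,-0.8,0],"roll":0,"gripper":30}]' | grep -E "eef|force|width"; python3 -m crank '[{"dp":[0,-8,0],"roll":0,"gripper":30},{"dp":[0,-25,0],"roll":0,"gripper":30},{"dp":[0,-50,0],"roll":0,"gripper":30},{"dp":[0,-80,0],"roll":0,"gripper":30},{"dp":[0,-115,0],"roll":0,"gripper":30},{"dp":[0,-150,0],"roll":0,"gripper":30},{"dp":[0,-175,0],"roll":0,"gripper":30},{"dp":[0,-185,0],"roll":0,"gripper":30},{"dp":[0,-185,0],"roll":0,"gripper":30}]' | grep -E "eef|force|time"
python3 - <<'E'
from h import *
w=eyes.capture('wrist');q=eyes.capture('side')
for k,p,n,z in(('w',w,'roller_centre',19),('s',q,'roller_centre',19),('s',q,'drift_grip',100),('s',q,'drift_tip',6),('w',w,'dish',0)):
    print(k,n,[(np.round(r['centre'],1),round(r['confidence'],2),atz(p,r['centre'],z).round(1)) for r in models.spot_point(p,n)[:4]])
cv2.imwrite('pics/w12.png',np.hstack([cv2.resize(w['color'][80:300,100:400,::-1],None,fx=1.35,fy=1.35),cv2.resize(q['color'][150:315,215:365,::-1],(270,297))]))
E
```

```text
eef_pos: [540.9, 252.6, -6.7]
force: [0.0, -0.2, 0.5]
grip_width: 0.883
time_s: 34.45
eef_pos: [541.8, 252.9, 181.0]
force: [-0.4, -0.6, -0.3]
w roller_centre [(array([372.3, 214.7]), 0.98, array([521.3, 107.5,  19. ])), (array([256.6, 173.6]), 0.79, array([539.8, 250.6,  19. ])), (array([379.7, 276.3]), 0.65, array([443.4,  68.4,  19. ]))]
s roller_centre [(array([236.5, 220.4]), 0.75, array([447.9,  62.1,  19. ])), (array([257.9, 206.4]), 0.68, array([523.1, 116.3,  19. ])), (array([254.8, 184. ]), 0.5, array([547.8, 253.6,  19. ]))]
s drift_grip [(array([310.8, 259.2]), 0.8, array([ 545.6, -240.5,  100. ]))]
s drift_tip [(array([311.8, 259.7]), 0.62, array([ 592.5, -139. ,    6. ]))]
w dish [(array([172.3, 307.8]), 0.93, array([321.2, 321.5,  -0. ])), (array([ 27.3, 179.1]), 0.81, array([467.5, 523.1,   0. ])), (array([254.6, 168.7]), 0.62, array([540.2, 252.9,   0. ]))]
```

View pics/w12.png

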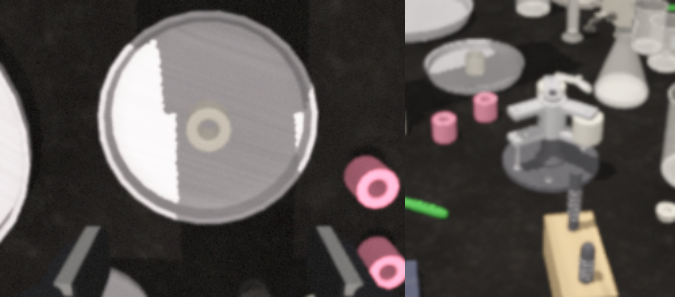

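The roller stands upright at the dish's centre (209,128), the drift stands upright in the block at (575,200), and the robot is clear. Handing in.

```bash
python3 -c "
from rig import ctrl; print(ctrl.finish_job())"
```

```text
the job is handed in; nothing more can be done
None
```

The worn roller is out of the rotor and standing on its end in the 180 mm dish, and the drift is back upright in its own hole. I handed the job in at about 35 s; `ctrl.finish_job()` gives no verdict.

**Driving the pin:** The tip went straight into the hole on the first try. The pin yielded at 8 to 11 N over roughly 43 mm, and the stop showed as a rise to 18 N. I pressed on to about 27 N before backing off, which is more than the 14 to 18 N needed but under the 35 N limit.

**Returning the drift:** It entered the hole freely, and I released it after the shoulder touched at 4.7 N. The last side picture shows it upright.

**Roller:** The first grasp failed. The fingertips were about 39 mm higher than the stated geometry and closed on top of the upper arm instead of the roller. Finding this out pressed the arm with about 22 N. Gripping 37 mm lower worked: the opening read about 36 mm, and the roller slid out along the arm.

**Last checks:** The wrist camera puts the roller at (540, 251) and the dish centre at (540, 253), within 3 mm of each other. The side camera agrees to about 8 mm. The roller is upright and the robot touches nothing. I saw no bystander moved, but I did not measure their positions again.

**Disagreements:** The gripper read about 0.125 (10.6 mm) on the 14 mm drift. The fingertip offset from the stated geometry is still unexplained.

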